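Empty the scuttle and hold the sprung tweezers at their mark

TASK

Tip all four turned balls out of the little wooden scuttle into the tray and stand the scuttle upright on the bench again, let go. Then lift the sprung tweezers off their stand, bring their tips over the tray, well clear of it, and squeeze them until the tip of the moving jaw lies right under the end of the brass marker needle (set wider than a ball), ready to pick one up. Finish still holding the tweezers there with that gap steady, and leave the other things on the bench where they are.

Things in the scene. Friction and masses are not known exactly. Their poses are not given: they have to be found in the camera images.
- scuttle: open wooden pouring scuttle with upright parallel sides, holding four balls: 109 mm long (x), 58 wide (y), 58 high, walls 4, floor 6. Origin on its underside: outside runs x -58 to +51, y -29 to +29; z up. Pouring end at -x, towards the robot within about 0.45 rad. 0.11 to 0.21 kg. Grip across the sides from above near x = 0, TCP about 40 above the underside.
- scuttle_lip (a point): middle of the scuttle's open pouring lip, at x = -58, 41 mm above its underside. Inside, a ramp rises at 35 degrees from the floor at x = -8 to this lip. Tipped about 60 degrees towards the lip the scuttle empties.
- tray: fixed shallow plywood tray in the middle, 200 x 160 outside, 35 high, walls and floor 6. Origin: centre of underside; x along the 200 mm side, z up
- rest: fixed low grey stand on which the tweezers lie: base 180 x 100 x 6 mm, two cross bars with tops 25 above the bench, under both ends of the tweezers; between the bars is finger room beside the tweezers down to 8 above the bench. Origin: centre of underside
- tweezers: sprung wooden tweezers lying flat on the stand, 161 mm long, 16 thick, 0.08 kg. Origin: on the jaw's pivot in the bow block at the closed end, on the underside; x towards the tips (away from the robot within about 0.45 rad), z up. The arm at -y is solid with the bow block: flat outer face at y = -20 from x = 52 to 106. The arm at +y is the jaw and pivots about z
- tweezers_grip (a point): where to grip across both arms: x = 80, y = 7, z = 11 mm in the tweezers' frame. Here the jaw's outer face is at about y = 20 + 80 * (0.18 - tweezers_jaw) mm: 54 mm over both arms when released, 40 mm at jaw value 0.18, where the faces are parallel. The spring needs 4 N here to start moving and about 9 N at 0.2
- tweezers_jaw (a joint): how far the jaw is squeezed, rad about the pivot: 0 = released, fully open (tip gap about 58 mm), growing as it closes to a stop at 0.31 (tip gap about 13 mm). The gap has the marked size when it equals tweezers_marker
- tweezers_marker (a joint): where the marker is set, on the same scale as tweezers_jaw (0.11 to 0.22; stays as it was set). The marker is a small brass rider on a thin steel arc fixed across the top of the arms near the tips, with a thin brass needle along the arms, 2.4 mm wide, whose end lies just above where the centreline of the jaw's tip must be
- jaw_tip (a point): middle of the jaw's tip end (145 mm from the pivot, arm 6 mm wide there), near its top face
- marker_point (a point): point straight under the end of the brass needle, level with jaw_tip: the jaw's tip belongs here
- tweezers_tips (a point): point of the solid part midway between the tips: 145 mm ahead of the tweezers' origin, at half thickness
- ball0_center (a point): centre of a turned dark wooden ball, 24 mm across, 10 g, at first in the scuttle (two rows of two)
- ball1_center (a point): centre of a turned dark wooden ball, 24 mm across, 10 g, at first in the scuttle (two rows of two)
- ball2_center (a point): centre of a turned dark wooden ball, 24 mm across, 10 g, at first in the scuttle (two rows of two)
- ball3_center (a point): centre of a turned dark wooden ball, 24 mm across, 10 g, at first in the scuttle (two rows of two)
- sanding_block: cork sanding block 70 x 40 x 30 mm beyond the tray (bystander)
- oil_bottle: amber glass bottle, 52 mm across, 130 mm tall, beyond the tray (bystander)
- gouge: turning tool 240 mm long with wooden handle, lying at the right (bystander)
- blank: round wooden blank 40 mm across, 160 mm long, lying beyond the tray (bystander)
- faceplate: dark steel ring 80 mm across, 14 mm thick, at the far left (bystander)
- mallet: hammer 260 mm long lying at the far left (bystander)
- square: try square, wooden stock and steel blade 140 mm, lying at the far right (bystander)

How it is judged:
By the outcome, as a careful person would: the job done as asked, in the order asked, and still so for the second after the job is handed in, while the arm keeps its last pose, push and grip.
It also fails if it takes over 58 s, if anything falls off the work surface, if the arm or the gripper's body presses on something with over 40 N, if the wrist force passes 120 N, or if a joint passes its speed limit or range.

ROBOT

A 6-joint arm with a two-finger parallel gripper is mounted at the origin on the work surface. World frame = base frame: x ahead of the robot, y to its left, z up, the work surface at z = 0. Lengths are in m, angles in degrees, forces in N, time in s.
With the tool pointing down it reaches from about 0.325 to 0.85 m from the base axis. Payload 15.5 kg.
Tool frame: the origin (TCP) lies between the finger pads, 19 mm behind the fingertips; this is the grasp point; z points along the fingers, y is the line along which they close (so a half turn about z gives the same grasp; the last joint's range is limited). The gripper opens to 91 mm and grips with 3 to 60 N. Pads are 32 mm wide; open, the fingers measure 118 mm over their backs; the gripper's body (76 mm by 178 mm) begins 60 mm behind the grasp point.
Start: joints at [71.419, 28.281, 77.091, -0, 74.628, -5.472], TCP at [0.142, 0.609, 0.233] pointing down, gripper open.
Joint ranges: [-166.48, 166.48], [-47.26, 123.95], [12.59, 153.08], [-70.14, 250.14], [6.76, 159.57], [-176.63, 176.63]. Speed limits (degrees/s): [108.29, 108.29, 147.25, 172.46, 172.46, 172.46].

INTERFACE

Orientations are given as a 3x3 rotation matrix whose columns are the frame's x, y, z axes.
In Python, from bench import ctrl gives the robot as it stands. Calls block until the motion is done:
- ctrl.goto(position, orientation): joint-space move of the TCP to a pose.
- ctrl.move_l(position, vel=0.15, ori=None, contact_N=None): straight line of the TCP; ori=None keeps the orientation; vel is the mean speed in m/s. With contact_N (N) it stops when the force on the tool has changed by that much, and returns True; else False.
- ctrl.movej(angles): joint-space move.
- ctrl.command_gripper(opening): opening from 0.0 (shut) to 1.0 (fully open); the grip force is fixed at half the most; returns when the fingers have stopped.
- ctrl.sleep(seconds).
- ctrl.ik(position, orientation): joint angles nearest the present ones, or None.
- ctrl.read_camera(name): name is "scene" or "top"; returns the picture (384x512x3 uint8, blue, green, red); there is no depth.
- ctrl.camera_params(name): a dict with "fx", "fy", "cx", "cy" (pixels), "pose" (4x4, takes a point from camera to world coordinates). Camera axes: x right, y up, looking along -z (the intrinsics and any distortion apply to the point x, -y, -z); pixel columns grow to the right and rows downward; lengths in m; the calibration is good to about 2 mm. A picture is of the moment at which its call begins. camera_params takes no time and is no camera call.
A pose or a line that the arm cannot do raises ctrl.MotionError and nothing moves.
- ctrl.sign_off(): hands the job in; it is judged then, once.
Readings, each from a call of its own:
- ctrl.current_t(): time.
- ctrl.current_q(): joint angles.
- ctrl.current_dq(): joint speeds.
- ctrl.current_effort(): joint torques, N m.
- ctrl.current_tool_pos(): TCP position.
- ctrl.current_eef_rot(): TCP orientation.
- ctrl.current_contact_force(): force on the tool from outside, world axes, zero at the start.
- ctrl.current_wrist_torque(): the same for the moment, N m.
- ctrl.current_grip_width(): opening from 0.0 (shut) to 1.0 (fully open).
- ctrl.current_grasp_force(): force on a finger pad.
Only numpy, scipy, OpenCV 4.12 (cv2) and the standard library are available. Lean on these libraries where they do the work, as an engineer would, in place of code of your own. Each camera call takes 0.05 s, during which the arm holds its last target. There are 200 camera calls.

## Working session

There is one attempt and no reset: what is moved stays moved. The work goes in short steps, each a Python script; the robot and the scene stay as the last script left them, time stands still between calls to the robot, and variables do not carry over. Pictures are saved under pics/ and viewed, at most 10 in all, crops included, and the job is handed in when it is done.

```bash
mkdir -p pics; ls; python3 - <<'E'
from bench import ctrl
import cv2, numpy as np
np.set_printoptions(precision=4,suppress=True)
for n in("scene","top"):
    im=ctrl.read_camera(n); cv2.imwrite(f"pics/{n}0.png",cv2.resize(im,None,fx=1.5625,fy=1.5625,interpolation=cv2.INTER_CUBIC)); cv2.imwrite(f"pics/{n}raw.png",im)
    print(n,ctrl.camera_params(n))
print(ctrl.current_t(), ctrl.current_eef_rot())
E
```

```text
bench.py
pics
scene {'fx': 355.80028635372094, 'fy': 355.80028635372094, 'cx': 251.5560369380565, 'cy': 196.2963659810614, 'pose': array([[-0.3617, -0.7345,  0.5742,  1.3083],
       [ 0.9323, -0.2819,  0.2266,  0.2686],
       [-0.0046,  0.6173,  0.7867,  1.078 ],
       [ 0.    ,  0.    ,  0.    ,  1.    ]])}
top {'fx': 437.19441718429533, 'fy': 437.19441718429533, 'cx': 258.30374385637737, 'cy': 197.30509627294458, 'pose': array([[ 0.0246,  0.9884, -0.1496,  0.3401],
       [-0.9996,  0.0262,  0.0085, -0.0338],
       [ 0.0124,  0.1494,  0.9887,  1.5532],
       [ 0.    ,  0.    ,  0.    ,  1.    ]])}
0.1 [[-0.9739  0.2268 -0.0004]
 [ 0.2268  0.9739 -0.001 ]
 [ 0.0001 -0.0011 -1.    ]]
```

View pics/top0.png

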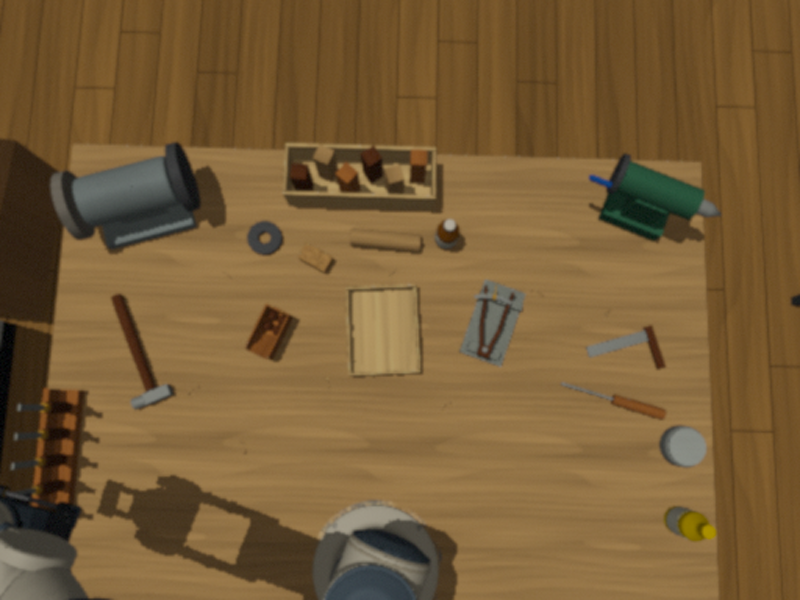

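View pics/scene0.png

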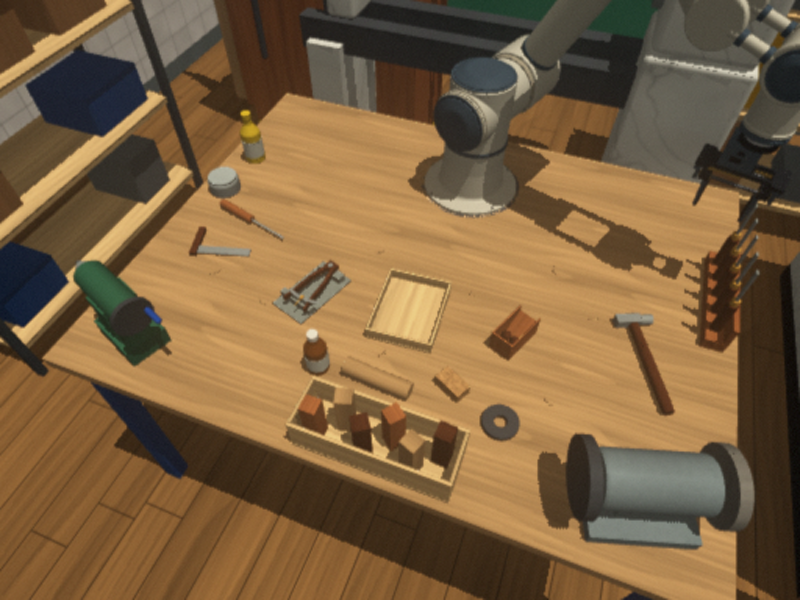

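The top view shows the scuttle at about (271,333), the tray at (384,331) and the stand with tweezers at (492,323), in 1.5625x pixels. The scene view agrees: scuttle (515,331), tray (408,310), stand (312,290). Next I'll enlarge the scuttle and tweezers.

```bash
python3 - <<'E'
import cv2, numpy as np
t=cv2.imread("pics/topraw.png"); s=cv2.imread("pics/sceneraw.png")
def tile(im,c,r,k=8,w=50,h=37):
    x0,y0=c-w//2,r-h//2
    o=cv2.resize(im[y0:y0+h,x0:x0+w],(w*k,h*k),interpolation=cv2.INTER_CUBIC)
    o=cv2.convertScaleAbs(o,alpha=1.4)
    for x in range(x0,x0+w):
        if x%10==0: cv2.line(o,((x-x0)*k+k//2,0),((x-x0)*k+k//2,6),(255,255,0),1); cv2.putText(o,str(x),((x-x0)*k-8,16),0,.35,(255,255,0),1)
    for y in range(y0,y0+h):
        if y%10==0: cv2.line(o,(0,(y-y0)*k+k//2),(6,(y-y0)*k+k//2),(255,255,0),1); cv2.putText(o,str(y),(8,(y-y0)*k+8),0,.35,(255,255,0),1)
    return o
a=np.hstack([tile(t,173,213),tile(s,329,212)])
b=np.hstack([tile(t,315,206,6,66,60)[:,:396],tile(s,200,186,6,66,60)])
cv2.imwrite("pics/c1.png",a); cv2.imwrite("pics/c2.png",b)
E
```

```text
(no output)
```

View pics/c1.png

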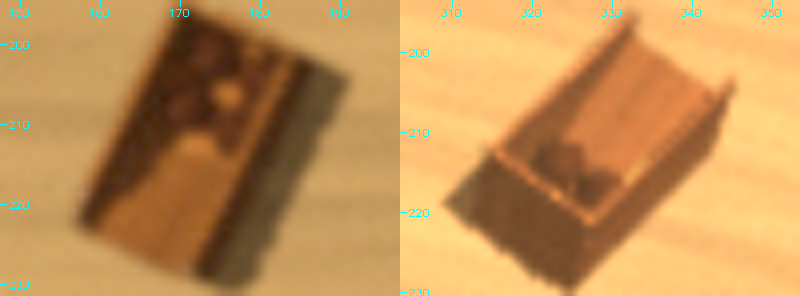

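View pics/c2.png

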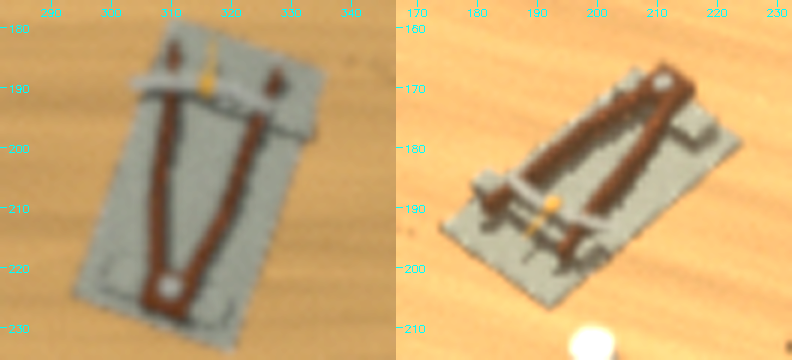

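The crops give keypoints for each object. In the top view the pivot is at (309.7,223.3), rider (316,189.5), jaw tip (310.3,182.5) and solid tip (328,186.8). The scuttle rim corners are at about (168.5,195), (184.4,201), (157.5,222) and (171,228). Next I'll fit planar poses to both views.

```bash
cat > h.py <<'E'
import numpy as np, cv2
from scipy.optimize import least_squares
from scipy.spatial.transform import Rotation as Rn
np.set_printoptions(precision=4,suppress=True)
from bench import ctrl
CP={n:ctrl.camera_params(n) for n in("scene","top")}
def proj(n,P):
    c=CP[n];T=np.linalg.inv(c["pose"]);p=np.atleast_2d(P)@T[:3,:3].T+T[:3,3]
    return np.c_[c["cx"]+c["fx"]*p[:,0]/-p[:,2],c["cy"]-c["fy"]*p[:,1]/-p[:,2]]
def place(v,P,z=0): return np.asarray(P)@Rn.from_euler('z',v[2]).as_matrix().T+[v[0],v[1],z]
def fit(obs,g,z=0):
    # obs: list of (cam,(x,y,z) mm,(u,v))
    f=lambda v:np.concatenate([(proj(c,place(v,np.array([P])/1e3,z))-u)[0] for c,P,u in obs])
    r=least_squares(f,g,loss='soft_l1');return r.x,f(r.x).reshape(-1,2)
def down(yaw,tilt=0):  # tool down, tool y along +-object y; tilt>0 lowers object's -x end
    return (Rn.from_euler('z',yaw)*Rn.from_euler('y',-tilt)).as_matrix()@np.diag([1.,-1,-1])
E
python3 - <<'E'
from h import *
S,T="scene","top"
o=[(T,(51,29,58),(168.5,195.3)),(T,(51,-29,58),(184.4,200.8)),(T,(-58,29,58),(157.5,222.3)),(T,(-58,-29,58),(171.3,228.5)),
(S,(51,-29,58),(315.3,212.3)),(S,(51,29,58),(327.5,221.3)),(S,(51,-29,0),(309,218.9)),(S,(51,29,0),(325,229.8)),(S,(-58,-29,58),(332.9,195.4)),(S,(-58,29,58),(345.1,204.1))]
v,r=fit(o,[.5,.3,0]);print("scuttle",v,r.ravel())
def px(x,y):return (x/1.5625-.18,y/1.5625-.18)
o=[(T,(100,80,35),px(347,287)),(T,(100,-80,35),px(418,285)),(T,(-100,-80,35),px(421,376)),(T,(-100,80,35),px(349,377)),
(S,(-100,-80,35),px(391,271)),(S,(-100,80,35),px(450,287)),(S,(100,80,35),px(431,349)),(S,(100,-80,35),px(366,331))]
v,r=fit(o,[.5,0,0]);print("tray",v,r.ravel())
o=[(T,(90,50,6),(309.2,178.8)),(T,(90,-50,6),(335.7,187.7)),(T,(-90,-50,6),(320.3,233.8)),(T,(-90,50,6),(293.7,224.8)),
(S,(90,-50,6),(174,193.7)),(S,(90,50,6),(192,206.7)),(S,(-90,50,6),(224.2,179.3)),(S,(-90,-50,6),(205.5,166.8))]
v,r=fit(o,[.5,-.2,0]);print("rest",v,r.ravel())
a=.311
o=[(T,(0,0,16),(309.7,223.3)),(T,(138,44.4,16),(310.3,182)),(T,(145,-19,16),(328,186.8)),(S,(0,0,16),(210.8,169.2)),(S,(138,44.4,16),(194.7,198.8)),(S,(145,-19,16),(181.3,190))]
v,r=fit(o,[.5,-.2,0],.025);print("tweez",v,r.ravel())
q=least_squares(lambda p:np.concatenate([(proj(T,place(v,[[p[0]*np.cos(p[1]),p[0]*np.sin(p[1]),.021]],.025))-(316,189.5))[0],(proj(S,place(v,[[p[0]*np.cos(p[1]),p[0]*np.sin(p[1]),.021]],.025))-(192.5,189.5))[0]]),[.12,.1]);print("rider r,ang,marker",q.x,a-q.x[1],q.fun)
E
```

```text
scuttle [ 0.5132  0.2521 -0.3934] [ 1.2845 -1.7547  0.5866 -0.4816 -1.5681 -0.0132 -0.0355  0.6852 -1.0397
 -0.5744  0.1756 -0.1516  3.1291  2.0959  0.022   0.4624 -0.3562 -1.2489
  0.7078 -1.2261]
tray [ 0.5216 -0.0012  0.0635] [-0.6601 -0.2075 -0.7706 -0.5584 -0.2848 -2.0575 -0.4219 -0.9264 -0.5901
 -3.2443  1.0182 -4.3582 -0.3966 -3.214  -1.4312 -2.6122]
rest [ 0.5496 -0.25   -0.3111] [ 0.2761 -1.089   0.1203 -0.9395  0.08    0.2122 -0.07   -0.1043 -0.0963
 -0.3193  0.3432 -0.2496  0.129  -1.109   0.6169 -0.1508]
tweez [ 0.4831 -0.2279 -0.3083] [ 0.1126 -0.2158 -0.3242  0.0353 -0.3032 -0.7834  0.2528  0.217  -0.2427
 -2.3224 -0.2028 -0.6561]
rider r,ang,marker [0.1208 0.1423] 0.1687488511124736 [-0.0751 -0.319   0.0372 -0.4417]
```

```bash
python3 - <<'E'
from h import *
p=np.array([.5132,.2521]); yaw=-.3934
R=down(yaw)
print(ctrl.current_t())
ctrl.goto([*p,.16],R); print(ctrl.current_t(),ctrl.current_q())
print(ctrl.move_l([*p,.040],vel=.12,contact_N=8)); 
ctrl.command_gripper(0.0); print(ctrl.current_t(),ctrl.current_grip_width()*91,ctrl.current_grasp_force(),ctrl.current_tool_pos())
t=ctrl.current_tool_pos()
ctrl.move_l([*t[:2],.17],vel=.15); print(ctrl.current_t(),ctrl.current_grip_width()*91)
for n in("scene","top"): cv2.imwrite(f"pics/{n}1.png",ctrl.read_camera(n))
# feasibility of pour
for phi in(0,30,60,75):
    ph=np.radians(phi)
    Rp=down(0,ph); off=Rn.from_euler('y',-ph).as_matrix()@np.array([-.058,0,.001])
    print(phi,ctrl.ik(np.array([.55,0,.08])-off,Rp))
E
```

```text
0.1
2.25 [ 20.2245  28.6741  89.6728   0.0077  61.6453 132.6772]
False
4.0083 58.062214977834984 29.95689868927002 [0.5132 0.2521 0.0401]
5.025 57.96007154171772
0 [-5.6255 37.178  88.3312 -0.     54.4908 84.3745]
30 [ -7.8969  29.5378 113.7219  29.5507   8.0066  53.8397]
60 [-11.8294  45.8711 138.0346 168.5905  63.8258 -90.8915]
75 [-14.1684  70.2919 146.7712 165.3327 110.9725 -99.0902]
```

```bash
python3 - <<'E'
from h import *
print(ctrl.current_q())
for y in(-90,-60,60,90,120):
  for x,z in((.52,.085),):
    for phi in(0,20,40,60,70):
        ph=np.radians(phi); R=down(np.radians(y),ph)
        off=(Rn.from_euler('z',np.radians(y))*Rn.from_euler('y',-ph)).as_matrix()@np.array([-.058,0,.001])
        l=np.array([x,0,z])-np.array([-.03*np.cos(np.radians(y)),-.03*np.sin(np.radians(y)),0])
        print(y,phi,(l-off),ctrl.ik(l-off,R))
E
```

```text
[ 20.1744  28.049   89.1299   0.0008  62.9219 132.7165]
-90 0 [ 0.52  -0.088  0.084] [-16.094   32.0567  99.8628  -0.      48.0805 163.906 ]
-90 20 [ 0.52   -0.0848  0.1039] [  -3.3412   31.7135  100.7985  -26.6887   49.482  -165.4682]
-90 40 [ 0.52   -0.0751  0.1215] [   8.6644   36.4603   99.8254  -46.6734   60.8712 -141.4522]
-90 60 [ 0.52   -0.0599  0.1347] [  17.7727   45.1198   97.1046  -58.0049   76.5099 -126.8618]
-90 70 [ 0.52   -0.0508  0.1392] [  20.954    50.3858   95.2132  -61.8013   84.7018 -121.9975]
-60 0 [ 0.564  -0.0762  0.084 ] [-13.7066  34.4469  93.8834  -0.      51.6696 136.2934]
-60 20 [ 0.5624 -0.0735  0.1039] [ -3.8859  30.8981 102.8792 -27.4511  38.0179 166.7031]
-60 40 [ 0.5575 -0.065   0.1215] [   7.6778   33.2202  110.052   -66.1861   40.5382 -148.3355]
-60 60 [ 0.5499 -0.0518  0.1347] None
-60 70 [ 0.5454 -0.044   0.1392] None
60 0 [0.564  0.0762 0.084 ] [ 1.6843 34.4469 93.8834 -0.     51.6696 31.6843]
60 20 [0.5624 0.0735 0.1039] [ -9.6437  30.8981 102.8792  28.2741  42.6051  -0.0518]
60 40 [0.5575 0.065  0.1215] [-22.3686  33.2202 110.052   58.5473  4
[... 330 characters left out ...]
3.6954 -25.6645]
90 40 [0.52   0.0751 0.1215] [-21.3757  36.4603  99.8254  40.5854  66.9342 -45.6178]
90 60 [0.52   0.0599 0.1347] [-29.8125  45.1198  97.1046  49.2874  82.4459 -57.5778]
90 70 [0.52   0.0508 0.1392] [-32.6952  50.3858  95.2132  52.2615  90.2624 -61.6101]
120 0 [0.476  0.0762 0.084 ] [  1.9942  29.5933 106.1789  -0.      44.2278 -28.0058]
120 20 [0.4776 0.0735 0.1039] [ -9.114   32.5205  98.757   17.3664  62.7569 -49.0156]
120 40 [0.4825 0.065  0.1215] [-17.2606  39.7475  90.4597  26.117   82.3005 -58.4648]
120 60 [0.4901 0.0518 0.1347] [-22.515   49.3943  82.2023  32.4098 100.4848 -62.4304]
120 70 [0.4946 0.044  0.1392] [-24.2213  54.6657  78.3407  35.5045 108.9176 -63.1306]
```

```bash
python3 - <<'E'
import cv2,numpy as np
cv2.imwrite("pics/v1.png",np.hstack([cv2.resize(cv2.imread("pics/scene1.png")[120:300,150:410],(400,277)),cv2.resize(cv2.imread("pics/top1.png")[120:300,80:340],(400,277))]))
E
```

```text
(no output)
```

View pics/v1.png

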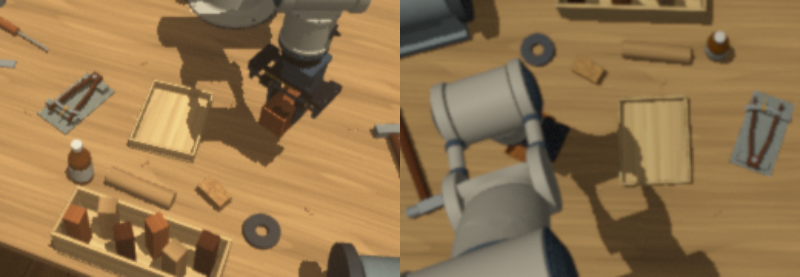

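The picture shows the scuttle securely held and lifted, with the tray empty and ready. I'll pour sideways (toward -y), which keeps the wrist clear of its singularity.

```bash
python3 - <<'E'
from h import *
y=np.pi/2
def pose(phi,lz=.082,lx=.522,ly=.028):
    ph=np.radians(phi)
    off=(Rn.from_euler('z',y)*Rn.from_euler('y',-ph)).as_matrix()@np.array([-.058,0,.001])
    return np.array([lx,ly,lz])-off, down(y,ph)
P,R=pose(0); ctrl.goto([*P[:2],.15],R); print(ctrl.current_t())
P,R=pose(14,.10); ctrl.move_l(P,vel=.08,ori=R)
for phi in(28,40,50,60,70):
    P,R=pose(phi); ctrl.move_l(P,vel=.035,ori=R)
ctrl.sleep(.6); print(ctrl.current_t())
for n in("scene","top"): cv2.imwrite(f"pics/{n}2.png",ctrl.read_camera(n))
cv2.imwrite("pics/v2.png",np.hstack([cv2.resize(cv2.imread("pics/scene2.png")[130:260,190:350],(400,325),interpolation=2),cv2.resize(cv2.imread("pics/top2.png")[150:280,160:320],(400,325),interpolation=2)]))
print(ctrl.current_contact_force())
E
```

```text
7.1583
10.625
[ 0.1138 -0.5199 -0.0424]
```

View pics/v2.png

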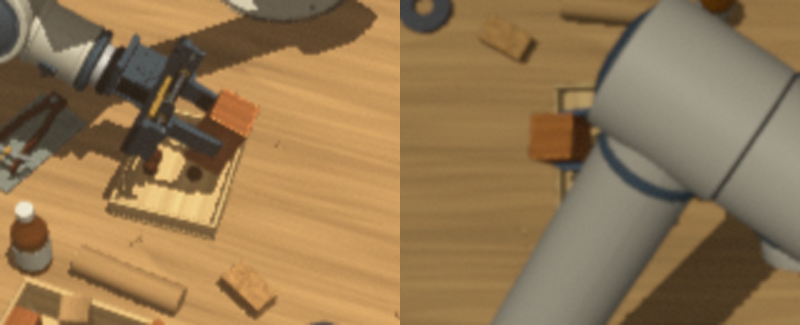

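At least two balls are visible in the tray (scene crop at (150,160) and (194,173)) and the rest is hidden. I'll tip a little further, then return upright, move aside and look.

```bash
python3 - <<'E'
from h import *
y=np.pi/2
def pose(phi,lz=.082,lx=.522,ly=.028):
    ph=np.radians(phi)
    off=(Rn.from_euler('z',y)*Rn.from_euler('y',-ph)).as_matrix()@np.array([-.058,0,.001])
    return np.array([lx,ly,lz])-off, down(y,ph)
P,R=pose(77,.085); ctrl.move_l(P,vel=.03,ori=R); ctrl.sleep(.3)
for phi,lz in((50,.09),(25,.11),(0,.13)):
    P,R=pose(phi,lz); ctrl.move_l(P,vel=.06,ori=R)
ctrl.goto([.5132,.2521,.13],down(-.3934)); print(ctrl.current_t(),ctrl.current_grip_width()*91)
for n in("scene","top"): cv2.imwrite(f"pics/{n}3.png",ctrl.read_camera(n))
cv2.imwrite("pics/v3.png",np.hstack([cv2.resize(cv2.imread("pics/scene3.png")[150:260,220:355],(400,325),interpolation=2),cv2.resize(cv2.imread("pics/top3.png")[165:275,160:295],(400,325),interpolation=2)]))
E
```

```text
15.35 57.66087307155046
```

View pics/v3.png

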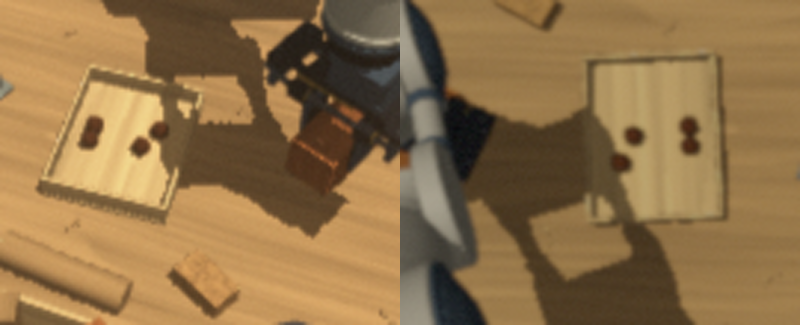

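All four balls are in the tray: top crop (634,135), (621,162), (690,126), (690,146). I'll set the scuttle back down and take the tweezers.

```bash
python3 - <<'E'
from h import *
c=ctrl.move_l([.5132,.2521,.055],vel=.1); c=ctrl.move_l([.5132,.2521,.037],vel=.02,contact_N=4); print(c,ctrl.current_tool_pos())
ctrl.command_gripper(1.0); ctrl.move_l([.5132,.2521,.15],vel=.15)
v=np.array([.4831,-.2279,-.3083]); g=place(v,[[.08,.007,.011]],.025)[0]; print(g)
ctrl.goto([*g[:2],.15],down(v[2])); print(ctrl.current_t())
print(ctrl.move_l(g,vel=.1,contact_N=5),ctrl.current_tool_pos())
ctrl.command_gripper(.048/.091); print(ctrl.current_t(),ctrl.current_grip_width()*91,ctrl.current_grasp_force())
for n in("scene","top"): cv2.imwrite(f"pics/{n}4.png",ctrl.read_camera(n))
ctrl.move_l([*g[:2],.16],vel=.1); print(ctrl.current_t(),ctrl.current_grip_width()*91,ctrl.current_grasp_force(),ctrl.current_contact_force())
for y in(0,.2,.38):
  for P in([.46,0,.2],[.5,.08,.45],[.55,.1,.5],[.45,-.03,.4]): print(y,P,ctrl.ik(P,down(y)))
E
```

```text
True [0.5131 0.2521 0.0399]
[ 0.5615 -0.2455  0.036 ]
20.4333
False [ 0.5618 -0.2457  0.0366]
22.525 48.0156999129209 6.974106816924177
24.0167 47.90934469365002 6.083337523159571 [-0.0397 -0.0606 -1.1229]
0 [0.46, 0, 0.2] [ -7.4445  17.5127 101.9819  -0.      60.5054  82.5555]
0 [0.5, 0.08, 0.45] [ 2.3307 10.1619 71.3941 -0.     98.4439 92.3307]
0 [0.55, 0.1, 0.5] [  4.1846  14.9298  57.9321  -0.     107.1381  94.1846]
0 [0.45, -0.03, 0.4] [-11.408    5.9779  83.7826  -0.      90.2394  78.592 ]
0.2 [0.46, 0, 0.2] [ -7.4445  17.5127 101.9819  -0.      60.5054  71.0964]
0.2 [0.5, 0.08, 0.45] [ 2.3307 10.1619 71.3941 -0.     98.4439 80.8716]
0.2 [0.55, 0.1, 0.5] [  4.1846  14.9298  57.9321  -0.     107.1381  82.7254]
0.2 [0.45, -0.03, 0.4] [-11.408    5.9779  83.7826  -0.      90.2394  67.1329]
0.38 [0.46, 0, 0.2] [ -7.4445  17.5127 101.9819  -0.      60.5054  60.7831]
0.38 [0.5, 0.08, 0.45] [ 2.3307 10.1619 71.3941 -0.     98.4439 70.5583]
0.38 [0.55, 0.1, 0.5] [  4.1846  14.9298  57.9321  -0.     107.1381  72.4122]
0.38 [0.45, -0.03, 0.4] [-11.408    5.9779  83.7826  -0.      90.2394  56.8196]
```

```bash
python3 - <<'E'
from h import *
ctrl.goto([.56,.06,.5],down(.38)); print(ctrl.current_t())
cv2.imwrite("pics/m0.png",ctrl.read_camera("scene"))
ctrl.command_gripper(.0409/.091); ctrl.sleep(.2); print(ctrl.current_t(),ctrl.current_grip_width()*91,ctrl.current_grasp_force())
im=ctrl.read_camera("scene");cv2.imwrite("pics/m1.png",im)
tip=proj("scene",ctrl.current_tool_pos()+Rn.from_euler('z',.38).apply([.065,0,.005]))[0].astype(int);print(tip)
u,v=tip
a=[cv2.resize(cv2.imread(f"pics/{f}.png")[v-32:v+32,u-32:u+32],(400,400),interpolation=cv2.INTER_CUBIC) for f in("m0","m1")]
cv2.imwrite("pics/v4.png",np.hstack(a))
E
```

```text
25.6917
26.2833 40.727699398983184 8.265407681465149
[283 114]
```

View pics/v4.png

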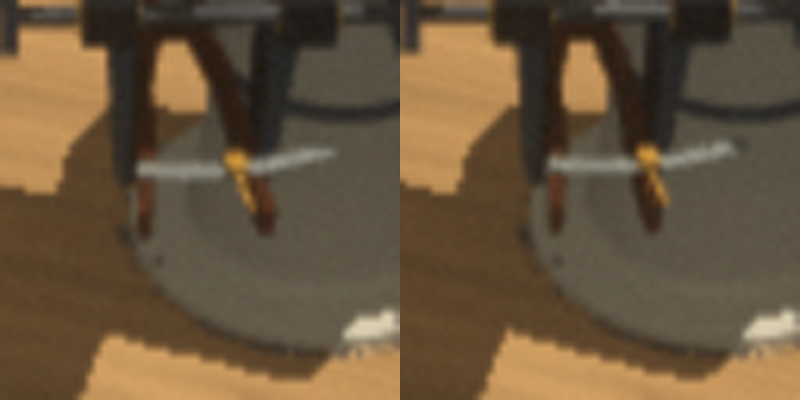

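Scene crops: with w = 47.9 mm the needle end (251,208) is left of the jaw tip (267,210). With w = 40.7 mm the needle end (664,204) is right of the jaw tip (653,204). So the match lies near w ≈ 44 mm. I'll go closer to the camera to measure it finely.

```bash
python3 - <<'E'
from h import *
yaw=.25
for P in([.72,.14,.70],[.68,.13,.66],[.62,.12,.62],[.6,.1,.56]):
    try: ctrl.goto(P,down(yaw)); break
    except ctrl.MotionError as e: print(P,e)
print(P,ctrl.current_t())
t=[]
for i,w in enumerate((41.5,43.5,45.5)):
    # always approach while closing for consistency is not needed: spring follows
    ctrl.command_gripper(w/91); ctrl.sleep(.15)
    im=ctrl.read_camera("scene"); cv2.imwrite(f"pics/n{i}.png",im)
    print(w,ctrl.current_grip_width()*91,ctrl.current_grasp_force())
    u,v=proj("scene",ctrl.current_tool_pos()+Rn.from_euler('z',yaw).apply([.06,0,.01]))[0].astype(int)
    t.append(cv2.convertScaleAbs(cv2.resize(im[v-25:v+31,u-20:u+20],(266,372),interpolation=cv2.INTER_CUBIC),alpha=1.5))
print(u,v,ctrl.current_t()); cv2.imwrite("pics/v5.png",np.hstack(t))
E
```

```text
[0.72, 0.14, 0.7] the arm cannot take that pose within its joint ranges
[0.68, 0.13, 0.66] the arm cannot take that pose within its joint ranges
[0.62, 0.12, 0.62] 27.0583
41.5 41.69341857377744 7.967702150344849
43.5 43.469486548378505 6.711190938949585
45.5 45.62214427793944 5.86298368871212
301 89 28.375
```

View pics/v5.png

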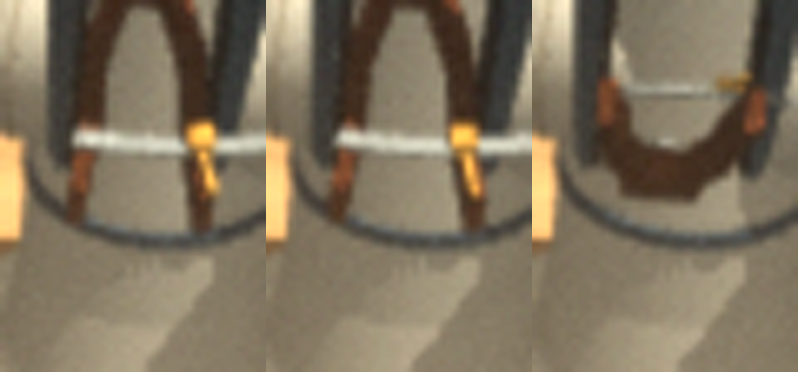

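Tiles 1 and 2 (w = 41.7 and 43.5 mm) show the jaw tip 12 and then 5 zoomed pixels left of the needle, so the match is near w ≈ 44.3 mm. In tile 3 (w = 45.6 mm), opening the gripper loosened the grip and the tweezers pitched about 45° nose-up, bow at (660,175). I must level them, and from here on approach only by closing. First I'll get subpixel numbers from the saved pictures.

```bash
python3 - <<'E'
import cv2,numpy as np
for f in("n0","n1"):
    im=cv2.imread(f"pics/{f}.png").astype(int)
    print(f,"redness-blue (R-B) cols 305..318"); 
    for r in range(84,102): print(r,(im[r,305:319,2]-im[r,305:319,0]), im[r,305:319].sum(1)//3)
E
```

```text
n0 redness-blue (R-B) cols 305..318
84 [ 20  19  21  28  92 130 136 131  59  13   9  12  16  16] [108 105  96  63  93 126 133 131  91  81  82  88 101 112]
85 [ 13  14  12  19  76 112 115 110  58  19  13  13  15  15] [137 136 132  94  90 108 114 115 120 131 137 134 132 136]
86 [15 13 15 16 37 70 90 74 36 16 13 13 14 14] [127 129 130 116  75  75  90  85 109 123 126 126 116 116]
87 [ 15  16  15  17  25  52 114  74  28  10  12  15  15  13] [ 84  91  88  73  56  59 113  85  70  69  75  79  78  78]
88 [24 22 22 22 22 38 88 78 22  8 16 19 17 17] [90 92 91 58 37 48 89 88 53 48 65 70 67 68]
89 [ 23  23  22  23  23  37  75 102  32  15  17  20  18  18] [ 93  95  92  63  38  44  74 106  63  56  74  74  72  66]
90 [ 22  24  24  22  24  45  63 120  57  21  20  20  19  19] [ 93  94  93  69  39  49  61 124  80  76  77  76  74  76]
91 [ 23  23  23  22  22  36  60 118  82  31  20  20  19  19] [ 93  93  95  79  43  45  60 119 104  81  77  77  78  77]
92 [24 24 23 23 23 32 46 85 73 31 20 21 19 22] [94 95 97 92 47 38 47 85 96 83 78 78 79 77]
93 [23 24 25 22 20 27 47 49 43 25 19 21 20 19] [93 92 97 91 47 
[... 1943 characters left out ...]
0 21 21 21 20 22] [93 94 95 96 90 46 35 39 43 64 77 76 77 76]
95 [24 24 25 26 24 23 27 30 30 23 20 20 21 20] [93 95 95 98 94 46 38 37 45 72 77 76 77 71]
96 [24 22 23 24 23 21 28 28 27 20 21 18 17 11] [93 96 96 98 94 56 40 39 48 72 75 73 68 59]
97 [22 24 25 24 25 25 28 29 26 19 16 12  9  8] [94 94 96 97 96 66 42 39 47 64 71 57 49 43]
98 [19 18 19 19 20 19 21 22 13  9  7  7  8  8] [90 90 92 90 88 63 46 44 48 45 44 47 45 47]
99 [ 4  2  5  5  1  1  5  8  5  7  8 12 15 13] [68 71 65 65 68 60 50 51 51 45 45 54 60 62]
100 [ 6  3  5  5  5  5  7  8  8 12 13 18 20 20] [51 56 49 49 48 54 53 55 58 59 61 72 74 76]
101 [12  9 11 11 12 15 14 15 19 20 19 21 20 22] [62 62 62 62 62 67 65 69 77 75 75 78 77 79]
```

```bash
cat >> h.py <<'E'
def rider(tag):
    """pitch (deg, nose up) of held tweezers from the brass rider in the scene view"""
    im=ctrl.read_camera("scene"); cv2.imwrite(f"pics/{tag}.png",im)
    P=ctrl.current_tool_pos(); R=ctrl.current_eef_rot()@np.diag([1,-1,-1])
    if R[0,0]<0: R=R@np.diag([-1,-1,1])
    th=np.radians(np.arange(-20,100,2)); 
    rel=np.array([Rn.from_euler('y',-t).apply([.042,.010,.012]) for t in th])
    uv=proj("scene",P+rel@R.T); u0,v0=uv.mean(0).astype(int)
    hsv=cv2.cvtColor(im,cv2.COLOR_BGR2HSV); m=cv2.inRange(hsv,(12,150,80),(30,255,255))
    w=np.zeros_like(m); w[v0-25:v0+25,u0-22:u0+22]=1; ys,xs=np.nonzero(m*w)
    if not len(xs): print(tag,"no brass"); return
    c=np.array([xs.mean(),ys.mean()]); d=np.linalg.norm(uv-c,axis=1); i=d.argsort()[:3]
    print(tag,"brass",len(xs),c,"pitch",np.degrees(th[i]),"miss px",d[i])
E
python3 - <<'E'
from h import *
rider("r0"); ctrl.sleep(.1)
ctrl.goto([.39,.15,.16],down(0)); print(ctrl.current_t(),ctrl.current_grip_width()*91,ctrl.current_grasp_force()); rider("r1")
E
```

```text
r0 brass 4 [312.    72.75] pitch [30. 32. 28.] miss px [3.7908 3.8617 3.8687]
30.3917 45.90517051733455 5.802010481761499
r1 brass 9 [312.2222 159.4444] pitch [16. 14. 18.] miss px [3.2892 3.316  3.3202]
```

```bash
python3 - <<'E'
from h import *
f0=ctrl.current_contact_force()
x=.39
for z in (.10,.075,.05,.035,.0225):
    x+=.012
    c=ctrl.move_l([x,.15,z],vel=.07,contact_N=12); print(z,c,ctrl.current_contact_force()-f0,ctrl.current_tool_pos())
    if c: break
rider("r2")
print(ctrl.current_t(),ctrl.current_grip_width()*91,ctrl.current_grasp_force())
E
python3 - <<'E'
import cv2,numpy as np
a=[cv2.resize(cv2.imread(f"pics/{f}.png")[c[1]-40:c[1]+40,c[0]-45:c[0]+45],(266,236),interpolation=cv2.INTER_CUBIC) for f,c in(("r0",(305,85)),("r1",(312,165)),("r2",(312,190)))]
cv2.imwrite("pics/v6.png",np.hstack(a))
E
```

```text
0.1 False [0.4614 1.0205 2.8363] [0.4026 0.1501 0.0997]
0.075 False [-0.085   0.7634 -0.5891] [0.4132 0.1499 0.0748]
0.05 False [-0.1498 -0.245  -0.2138] [0.4257 0.1499 0.0496]
0.035 False [0.5418 0.7859 0.3862] [0.438  0.1499 0.0347]
0.0225 False [-0.1595 -0.3465 -0.6958] [0.4501 0.1499 0.0222]
r2 brass 202 [318.2673 209.1881] pitch [-20. -18. -16.] miss px [14.894  14.9571 15.0252]
33.4417 45.52691661296273 7.791839987039566
```

View pics/v6.png

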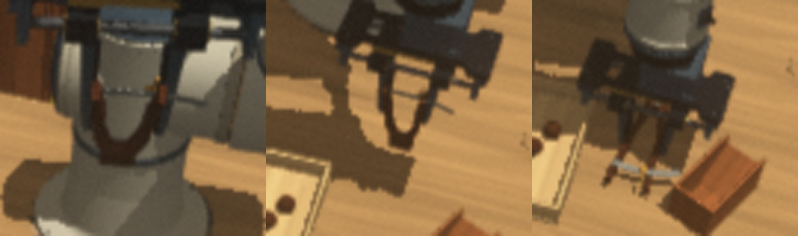

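Tile 3 (now) shows the tweezers level again, tips forward with the arc near the tips at about (645,170), beside the scuttle but clear of it. Tile 2 shows they had swung bow-down beforehand. I'll close to about 44.3 mm, lift gently and measure at the near pose, by numbers only from now on.

```bash
python3 - <<'E'
from h import *
ctrl.command_gripper(44.3/91); ctrl.sleep(.1); print(ctrl.current_grip_width()*91,ctrl.current_grasp_force())
t=ctrl.current_tool_pos(); ctrl.move_l([t[0],t[1],.15],vel=.12); ctrl.goto([.62,.12,.62],down(.25)); ctrl.sleep(.3)
print(ctrl.current_t(),ctrl.current_grip_width()*91,ctrl.current_grasp_force()); rider("s0")
im=cv2.imread("pics/s0.png").astype(int)
for r in range(78,102): print(r,(im[r,303:319,2]-im[r,303:319,0]), im[r,303:319].sum(1)//3)
E
```

```text
44.48631640909349 8.347569108009338
37.1 44.265424950412076 8.35283249616623
s0 brass 14 [309.3571  92.8571] pitch [-20. -18. -16.] miss px [4.0972 4.4273 4.8197]
78 [23 23 24 21 23 24 23 24 24 16  9  9  2  3  2  9] [85 87 67 40 29 30 33 36 52 51 30 27 39 36 38 57]
79 [23 23 22 22 21 19 23 24 21 11  8  7  3  2  4 10] [89 90 85 49 32 32 31 34 35 34 28 28 37 37 41 60]
80 [23 23 23 21 21 21 21 23 21 15 11  7  2  3  3 17] [86 91 89 60 35 30 33 29 30 26 27 26 39 37 42 75]
81 [21 22 21 21 22 21 20 20 22 14 11  7  3  2  5 19] [87 90 88 70 38 32 32 30 33 29 27 31 39 39 47 79]
82 [23 21 22 23 21 21 20 21 20 17 11  6  3  3  8 18] [88 89 91 86 49 34 32 33 31 28 28 33 39 40 51 74]
83 [22 22 22 23 24 20 20 21 23 16 11  6  3  3 12 20] [89 86 92 91 63 36 32 33 30 27 31 35 38 42 56 73]
84 [21 21 24 23 24 20 21 22 21 17 12  4  3  5 14 17] [90 90 92 92 69 39 32 30 32 30 29 36 38 42 63 72]
85 [22 23 21 25 23 20 25 21 21 17  9  4  4  4 17 20] [89 90 95 93 89 46 30 30 30 30 32 39 41 47 70 73]
86 [25 24 23 23 23 22 30 25 23 19 10  6  4  6 18 19] [88 91 89 95 92 51 38 36 33 34 30 37 42 49 69 71]
87 [24 24 
[... 1092 characters left out ...]
18 114  78  82 109  86  98 110 114 118 115 105 101  99]
97 [ 18  18  17  20  30  47 115  76  38  32  23  15  14   9   6   7] [ 93  91  94  91  84  81 115  79  62  69  70  76  74  62  54  52]
98 [18 19 18 19 21 27 83 85 57 50 40 12  6  6  7  9] [84 86 86 88 91 89 97 83 62 57 54 46 46 46 49 49]
99 [  2   4   4   4   5  12  65 105  63  52  49  17   8  11  12  13] [ 61  63  68  70  68  71  89 107  62  56  55  46  47  52  62  63]
100 [  3   6   5   4   5   9  54 122  61  51  50  22  15  21  21  19] [ 51  51  51  55  50  52  73 120  65  56  53  52  63  73  76  78]
101 [ 12  11  12  11  11  11  38 115  61  53  49  36  23  20  21  21] [ 60  61  61  64  60  62  74 116  63  56  57  61  74  76  77  78]
```

```bash
python3 - <<'E'
import cv2,numpy as np
np.set_printoptions(linewidth=250)
im=cv2.imread("pics/s0.png").astype(int)
for r in range(100,116): print(r,(im[r,304:322,2]-im[r,304:322,0]), im[r,304:322].sum(1)//3)
print("left arm")
for r in range(90,116,2): print(r,(im[r,284:300,2]-im[r,284:300,0]), im[r,284:300].sum(1)//3)
E
```

```text
100 [  6   5   4   5   9  54 122  61  51  50  22  15  21  21  19  21  20  24] [ 51  51  55  50  52  73 120  65  56  53  52  63  73  76  78  75  74  76]
101 [ 11  12  11  11  11  38 115  61  53  49  36  23  20  21  21  21  20  26] [ 61  61  64  60  62  74 116  63  56  57  61  74  76  77  78  76  75  76]
102 [20 22 19 20 21 29 80 59 52 50 40 24 22 22 22 21 21 30] [82 79 77 78 77 82 91 63 54 54 64 75 77 77 77 78 74 83]
103 [23 22 21 21 21 23 36 36 43 47 41 24 22 21 22 21 20 32] [90 82 78 81 81 81 66 46 48 53 59 75 79 77 76 76 76 82]
104 [24 23 23 22 22 27 25 24 32 33 32 21 23 23 21 20 20 33] [92 85 83 86 86 94 67 39 42 43 53 74 78 75 77 76 75 82]
105 [23 23 23 25 27 26 25 24 32 30 26 22 21 21 22 20 21 28] [95 96 96 99 97 97 70 40 38 42 58 75 78 78 76 76 74 80]
106 [25 24 25 25 26 26 26 24 31 33 27 23 21 21 23 20 21 22] [ 95  97  98 100 101 100  84  44  39  41  63  75  79  77  77  75  77  77]
107 [26 24 24 27 26 25 26 27 32 30 23 21 21 22 23 22 20 21] [ 96  97  98  99  99 102  94  49  42  46  68  77  76  79  77  74  74  75]
108 [24 26 27 25 24 26 26 25 27 31 25 23 22 21 22 21 20 22] [ 94
[... 1727 characters left out ...]
 21 21 20] [71 72 73 73 55 43 39 44 67 75 74 78 79 79 80 80]
104 [23 24 20 23 28 32 32 27 24 20 22 23 22 22 21 23] [74 70 73 72 53 41 39 51 76 79 79 79 80 78 80 79]
106 [22 22 22 23 28 29 31 27 22 23 23 21 22 22 22 24] [75 75 74 72 57 44 46 67 76 78 77 79 82 82 81 85]
108 [24 22 23 22 22 22 22 23 23 23 22 25 22 21 22 23] [73 74 76 77 75 76 75 75 78 77 79 82 85 86 88 91]
110 [23 23 23 23 23 24 23 25 22 22 23 24 23 24 24 25] [73 75 77 79 76 79 78 78 80 78 81 84 86 85 89 88]
112 [22 24 23 23 22 22 22 22 23 22 26 27 26 24 24 26] [76 75 77 75 77 82 81 81 89 92 93 95 94 91 91 92]
114 [25 23 24 22 24 24 25 24 25 26 26 25 27 27 26 26] [ 75  73  77  79  79  79  83  86  89  93  92  96  96  97 101 102]
```

The needle end is at (310.1,102) and the jaw front-face centre at (312.0,105), so the tip is about 4 mm too open. I'll close a little and re-measure in the camera's symmetry plane, where verticals map to image columns.

```bash
cat >> h.py <<'E'
np.set_printoptions(linewidth=250)
def look(tag,a=7,b=13):
    im=ctrl.read_camera("scene"); cv2.imwrite(f"pics/{tag}.png",im); im=im.astype(int)
    P=ctrl.current_tool_pos(); h=cv2.inRange(cv2.cvtColor(im.astype(np.uint8),cv2.COLOR_BGR2HSV),(12,165,75),(30,255,255))
    u,v=proj("scene",P+Rn.from_euler('z',.376).apply([.06,.01,0]))[0].astype(int)
    k=h[v-25:v+30,u-18:u+22]; n,l,st,ce=cv2.connectedComponentsWithStats(k)
    i=1+st[1:,4].argmax(); x,y,w,hh,A=st[i]; x+=u-18; y+=v-25
    print(tag,"t",ctrl.current_t(),"w",ctrl.current_grip_width()*91,"F",ctrl.current_grasp_force(),"brass x,y,w,h,A",x,y,w,hh,A)
    for r in range(y+hh-5,y+hh+8): print(r,x-5,(im[r,x-5:x+11,2]-im[r,x-5:x+11,0]),im[r,x-5:x+11].sum(1)//3)
E
python3 - <<'E'
from h import *
ctrl.goto([.62,0,.62],down(.376)); ctrl.command_gripper(42.7/91); ctrl.sleep(.2); look("t0")
E
```

```text
t0 t 38.1917 w 43.057197165243494 F 9.15655106306076 brass x,y,w,h,A 259 79 5 11 26
85 254 [ 84  83  96  98  97  71  80 114  72  76  98 105 104 105 105 103] [131 129 140 142 136  88  81 110  77  93 139 147 147 147 146 145]
86 254 [103 102 104 105 102  89  65 119  81  68  95 104 104 103 103 104] [143 141 144 143 143 116  69 115  82  74 131 144 146 145 147 145]
87 254 [105 105 107 106 105 100  63  94  98  69  81  99 103 102 103 102] [152 149 149 149 147 136  79  91  96  72 105 139 142 143 141 142]
88 254 [106 106 106 105 108 104  75  78 108  71  81 101 101 102 101 102] [148 149 151 151 150 144  94  81 105  72  96 137 146 144 143 144]
89 254 [101 105 105 106 106 103  78  56  91  64  79 102 106 104 102 103] [145 142 145 146 148 145 101  65  89  66  98 141 148 148 145 145]
90 254 [103 104 104 104 105 103  90  49  47  44  67 101 106 107 106 106] [145 145 145 143 144 143 120  59  51  51  81 144 152 150 152 151]
91 254 [102 103 104 104 104 104 101  56  34  39  59  97 103 106 107 106] [143 143 141 144 144 144 139  72  41  44  71 136 145 148 149 150]
92 254 [102 104 103 102 101 102  99  69  42  40  59  98 104 103 104 101] [142 142 144 143 144 144 139  89  51  44  73 137 145 147 145 143]
93 254 [100 101 101 102 102 103  99  75  44  37  62  98 100 104 104 103] [139 140 138 142 140 140 139  98  53  46  74 135 144 146 145 146]
94 254 [102 100 100 102 101 101 101  86  53  46  65  99 103 102 104 101] [140 142 140 139 140 140 139 117  67  55  81 136 145 143 143 144]
95 254 [ 99  98 102 102 101 103 100  99  77  73  83 100 101 102 102 103] [136 140 141 143 142 142 140 134 101  91 104 136 140 141 144 143]
96 254 [ 97  98  97  99  99 100 102 102  99 100  99 102 100 101 101 100] [133 133 135 132 137 139 140 142 139 137 136 137 140 140 141 141]
97 254 [ 97  96  94  97  95  97  96  97  98  99 100 101 102 103 101  99] [132 134 134 133 133 134 135 134 135 137 139 142 141 141 140 139]
```

```bash
python3 - <<'E'
from h import *
ctrl.sleep(.2); print(ctrl.current_grip_width()*91); look("t1")
ctrl.command_gripper(41.9/91); ctrl.sleep(.3); look("t2")
E
```

```text
42.49202971421747
t1 t 38.4417 w 42.900990065875966 F 9.156497418880463 brass x,y,w,h,A 259 79 4 11 25
85 254 [ 95  97  98  99  98  65  82 104  68  79 101 103 106 107 104 103] [139 140 141 139 134  82  82 105  69  98 139 146 147 148 146 145]
86 254 [104 104 105 105 102  90  74 125  81  79 100 105 104 102 103 102] [146 144 144 143 142 117  81 122  82  89 138 144 144 148 145 146]
87 254 [107 106 104 105 106  99  67 117  89  69  95 103 102 103 102 103] [150 149 149 148 145 136  76 117  86  75 127 141 142 143 141 142]
88 254 [107 108 106 106 107 103  68  86  93  67  82 101 103 104 102 103] [147 148 151 150 150 145  85  86  91  69 106 139 145 143 142 142]
89 254 [103 103 103 105 106 100  75  66  86  63  79 101 105 105 104 104] [146 145 145 147 149 146  96  69  83  67 100 143 151 148 148 143]
90 254 [103 103 106 104 103 102  81  45  46  46  74 101 106 106 106 106] [143 145 144 146 144 141 106  57  51  52  92 143 151 152 150 149]
91 254 [102 103 102 103 104 103 100  49  37  41  69  98 103 105 106 105] [144 144 145 145 145 145 137  64  44  49  90 139 148 147 149 150]
92 254 [100 102 102 102 
[... 2001 characters left out ...]
 145]
93 254 [102 102 100 102 101 103  97  52  38  46  85 101 102 104 103 102] [138 140 141 141 140 143 134  67  47  56 114 139 143 144 144 145]
94 254 [101 102 103 100 101 101  98  64  46  57  96 104 103 104 103 103] [140 143 140 141 141 140 134  81  57  71 132 143 146 144 144 143]
95 254 [100  98 100 101 102 100  99  81  74  83  97 102 100 102 102 103] [136 140 142 141 143 142 139 110  93 105 133 141 140 143 142 146]
96 254 [ 98  96  98  98 100 100 101 100  98 101 101  99 101 102 101 100] [134 133 135 136 136 139 141 139 140 137 139 141 140 139 140 139]
97 254 [ 95  96  96  96  96  96  96  99  97  99 102 102 103 101  99 101] [133 131 132 133 134 134 134 135 136 139 139 141 142 142 142 140]
```

At 41.9 mm commanded, the needle end is at about column 262.1 and the jaw tip centre at about 262.2–262.4, so only about 0.3 mm too open. One last slight squeeze, then move over the tray and check steadiness.

```bash
python3 - <<'E'
from h import *
P=ctrl.current_tool_pos()
for r in([.065,.02,.005],[.075,.02,-.006],[.065,.02,-.015]): print(r,proj("scene",P+Rn.from_euler('z',.376).apply(r)))
ctrl.command_gripper(41.75/91); ctrl.sleep(.3); look("t3",)
ctrl.move_l([.46,0,.4],vel=.2,ori=down(.2)); ctrl.move_l([.46,0,.2],vel=.12,ori=down(.2)); ctrl.sleep(.5)
look("f0"); print(ctrl.current_tool_pos(),ctrl.current_contact_force())
for n in("scene","top"): cv2.imwrite(f"pics/{n}9.png",ctrl.read_camera(n))
t=cv2.imread("pics/scene9.png"); hsv=cv2.cvtColor(t,cv2.COLOR_BGR2HSV)
E
```

```text
[0.065, 0.02, 0.005] [[261.2446  80.8194]]
[0.075, 0.02, -0.006] [[261.2639  87.9198]]
[0.065, 0.02, -0.015] [[261.0925  88.699 ]]
t3 t 39.575 w 41.573214262741864 F 9.696089029312134 brass x,y,w,h,A 259 79 4 11 23
85 254 [ 97  97  98  97  86  53  59 121  85  97 102 105 104 105 104 103] [140 140 143 138 120  67  65 117  90 132 144 146 147 149 148 143]
86 254 [104 106 103 103 100  69  50 107 100  93 101 104 104 103 104 102] [146 144 145 144 138  88  58 102  99 115 141 145 145 146 144 147]
87 254 [105 106 105 109 102  76  45  77 105  87  99 102 103 102 102 102] [149 149 149 147 141  98  50  78 105 103 136 143 142 142 144 142]
88 254 [103 108 106 107 107  90  46  58 117  91 102 101 103 101 102 102] [149 149 151 151 147 122  59  64 113  99 137 144 146 144 144 143]
89 254 [103 104 104 105 106 102  54  53  80  79 100 106 105 105 104 104] [145 144 145 146 148 140  71  55  80  83 133 148 148 148 147 146]
90 254 [103 104 103 104 103 101  61  36  39  51  90 105 105 108 108 108] [142 144 145 143 145 140  79  45  47  59 121 146 152 153 150 149]
91 254 [103 103 103 104 105 103  70  37  34  49  95
[... 2168 characters left out ...]
02 104 105 104 104 103 101 101] [138 137 140 140 136 116  90 117 138 142 145 146 143 140 141 139]
170 266 [ 99  98  99 100 101 103  90  96  99 101 103 103 103 104 104 104] [135 136 138 139 137 113  93 132 138 139 141 144 144 145 147 143]
171 266 [ 97  97  98  98  98  86  83  99 100 101 102 101 100 101 103 105] [134 134 135 134 133  98  86 132 137 141 138 138 139 141 142 142]
172 266 [ 97  97  97  95  94  62  58  96 101 101 101 103  99  99 100 100] [136 133 131 132 126  76  67 132 136 141 140 139 138 139 137 138]
173 266 [ 97  97  97  95  93  61  62  92  96  98  99  99 101 103 101 101] [135 133 134 133 125  75  70 126 135 135 137 138 141 140 138 140]
[0.46 0.   0.2 ] [-1.4458  0.0415 -1.2534]
```

```bash
python3 - <<'E'
from h import *
ctrl.sleep(.5); print(ctrl.current_t(),ctrl.current_grip_width()*91,ctrl.current_grasp_force(),ctrl.current_tool_pos()); print(ctrl.sign_off())
E
```

```text
44.1167 41.84257907289212 9.69605952501297 [ 0.46 -0.    0.2 ]
the job is handed in; nothing more can be done
None
```

Handed in at 44.1 s: all four balls are in the tray, the scuttle is back upright where it stood and released, and the tweezers are held over the tray with the jaw tip within about 0.3 mm of the needle end by camera measurement before the last move (grip force unchanged since); mid-job they swung bow-down in the grip, so I levelled them against the bare bench before the final squeeze.

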